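# Centre a vial on the balance and tare

### The arm

A 7-joint arm with a two-finger parallel gripper is mounted at the origin on the work surface. World frame = base frame: x ahead of the robot, y to its left, z up, the work surface at z = 0. Lengths are in m, angles in rad, forces in N, time in s.
With the tool pointing down it reaches from about 0.4 to 0.85 m from the base axis. Payload 10.4 kg.
Tool frame: the origin (TCP) lies midway between the tips of the shut fingers; the grasp point (between the pads) lies 19 mm behind it; x points along the fingers, y is the direction in which the jaws open and shut, and the axes are right-handed (so a half turn about x gives the same grasp; the last joint's range is limited). The gripper opens to 87 mm and grips with 3 to 60 N. Pads are 19 mm wide; open, the fingers measure 117 mm over their backs; the gripper's body (75 mm by 190 mm) begins 51 mm behind the grasp point.
Start: joints at [-1.357, 0.332, -0.065, 1.46, 0.022, 1.35, -0.088], TCP at [0.147, 0.608, 0.223] pointing down, gripper open.
Joint ranges: [-2.6, 2.6], [-0.5, 2.12], [-1.47, 1.34], [0.16, 2.42], [-1.27, 4.41], [0.06, 2.06], [-2.6, 2.6]. Speed limits (rad/s): [2.22, 2.22, 2.79, 2.79, 3.14, 3.14, 3.14].

### API

Orientations are given as a rotation vector (axis times angle).
In Python, from plant import * gives the robot as it stands. The module is installed in compiled form; this text tells all that it offers.
- The arm moves only by the tool move_arm, never from a script. Its argument "targets" is a list of rows, each a list of 3 entries, a list of its own where there are three numbers: the shift along the tool's x, y, z in mm, then the turn, a rotation vector about the tool's x, y, z in degrees, then the opening, from 0 (shut) to 1 (fully open). A call has 1 to 12 rows; each row shifts and turns the commanded pose from where the row before left it, along the tool's axes as they then stand; what a row does not reach is not made up. A row lasts 1/12 s, in which the tool goes at most 41.7 mm and 7.16 degrees, less where a joint would pass 70% of its speed; a pose out of reach is approached as far as the arm can. A call is refused whole if a number of a shift passes 41.7 or a number of a turn 7.16, either way. A call with a gripper value outside its range is refused whole. The fingers move at their own pace and stop on an object; "grip_force" is the grip in N (left out, the last holds). Time passes only in rows, so rows that do not move let the fingers close. It gives the time, the measured TCP pose, the force and the opening at its end, in the units of the state.
- observe(): the state, without advancing time (a new reading comes with each control period).
- grab_frame(name): name is "scene" or "top"; returns the picture (400x640x3 uint8, red, green, blue); there is no depth.
- get_calibration(name): a dict with "fx", "fy", "cx", "cy" (pixels), "cam_to_world" (4x4, takes a point from camera to world coordinates). Camera axes: x right, y up, looking along -z (the intrinsics and any distortion apply to the point x, -y, -z); pixel columns grow to the right and rows downward; lengths in m; the calibration is good to about 2 mm. A picture is of the moment at which its call begins. get_calibration takes no time and is no camera call.
- sign_off(): hands the job in, once; it reports no verdict.
The state is a dict: "t": time; "joint_pos": joint angles; "joint_vel": joint speeds; "effort": joint torques, N m; "tool_pos": TCP position; "eef_rot": TCP orientation; "wrist_force": force on the tool from outside, world axes, zero at the start; "moment": the same for the moment, N m; "grip_width": finger opening in m.
Only numpy, scipy, OpenCV 4.12 (cv2) and the standard library are available. Lean on these libraries where they do the work, as an engineer would, in place of code of your own. Each camera call takes 0.05 s, during which the arm holds its last target.

### The job

The small glass vial stands off-centre on the round weighing pan of the balance. With light taps of a fingertip low on its side, push it, standing, until its foot is wholly inside the circle engraved at the middle of the pan: never lift, topple or squeeze it, do not lean on the pan, and leave the jar, carton and cup alone. Then press the round tare key on the balance fully down and let go.

Things in the scene. Friction and masses are not known exactly. Their poses are not given: they have to be found in the camera images.
- vial: amber glass vial with a crimped aluminium cap, loose, tippy, about 50 g, 50 mm tall. Straight round body 24 mm in diameter from 4 to 33 mm above the foot, then a shoulder and a cap 17 mm in diameter up to 50 mm; the heel narrows to a foot 19 mm in diameter. Origin: centre of the underside of the foot; z up along its axis. It slides when pushed below about 18 mm above the pan and topples when pushed much higher
- pan: round steel weighing pan, fixed, 72 mm in diameter and 5 mm thick, flat with no rim, its top 55 mm above the counter and 13 mm above the balance's case. Origin: centre of its top face; a dark circle 31 mm in diameter is engraved around this point. z up; its x and y axes lie at random yaw
- balance: low white balance, fixed on the counter, case 210 mm (x) by 160 mm (y), top 42 mm above the counter. Origin: centre of its underside on the counter; the pan's centre is 40 mm along its +x, the grey panel with the dark display and the tare key at its -x end; z up
- tare_key_top (a point): centre of the top of the tare key, the only key: a round grey push button 22 mm in diameter on a low grey housing, in the front panel at 75 mm along the balance's -x and 45 mm along its -y. It is pressed straight down
- tare_key (a joint): travel of the tare key in m: 0 released, 0.004 fully down (about 3 N), springs back
- jar: white screw-lid jar, 56 mm in diameter, 75 mm tall, loose, on the counter beside the balance, not to be disturbed. Origin: centre of its underside
- carton: small plain paper carton, 45 x 85 x 50 mm tall, loose, on the counter beside the balance, not to be disturbed. Origin: centre of its underside
- cup: small open steel cup, 60 mm in diameter, 60 mm tall, loose, on the counter beside the balance, not to be disturbed. Origin: centre of its underside
There are look-alikes about, which are no part of the job. What is meant by the vial is not black, and is the larger of those in its own colour.

How it is judged:
By the outcome, as a careful person would: the job done as asked, in the order asked, and still so for the second after the job is handed in, with the robot touching nothing.
It also fails if it takes over 45 s, if anything falls off the work surface, if the arm or the gripper's body presses on something with over 40 N, if the wrist force passes 120 N, or if a joint passes its speed limit or range.

## Working session

There is one attempt and no reset: what is moved stays moved. The work goes in short steps, Python scripts to look and compute and a tool call to move; the robot and the scene stay as the last step left them, time stands still between calls to the robot, and variables do not carry over. Pictures are saved under pics/ and viewed, and the job is handed in when it is done.

Besides the shell and the picture viewer there is one more tool, called after ">>>" as name(argument=value, ...) on one line, values as JSON. move_arm: Moves the arm, as the interface text tells. Its arguments: {"type":"object","properties":{"targets":{"type":"array"},"grip_force":{"type":"number"}},"required":["targets"]}

```bash
mkdir -p pics; python3 - <<'E'
from plant import *
import cv2
s=observe();print(s)
for n in("scene","top"):
    f=grab_frame(n);cv2.imwrite(f"pics/{n}0.png",f[:,:,::-1]);print(get_calibration(n))
E
```

```text
{'t': 0.0, 'joint_pos': array([-1.35660184,  0.3328546 , -0.06473309,  1.46094048,  0.0216052 ,
        1.34989248, -0.08847372]), 'joint_vel': array([-0.00021893,  0.00011752,  0.00086379, -0.00074038, -0.00022992,
       -0.0008345 ,  0.00055192]), 'effort': array([-3.88563885e-04, -6.23269773e+01,  2.43245991e-02, -3.89879537e+01,
       -6.14151056e-02,  4.01107210e-02,  1.31222923e-04]), 'tool_pos': array([0.14651498, 0.60718764, 0.22176521]), 'eef_rot': array([ 0.18474199,  1.56290148, -0.18693736]), 'wrist_force': array([-0.74027172,  0.72779571, -0.20966373]), 'moment': array([-0.01103245, -0.00891197, -0.06032147]), 'grip_width': 0.0870014331309837}
{'fx': 402.90896605164227, 'fy': 402.90896605164227, 'cx': 326.42790427984403, 'cy': 205.72874270951215, 'cam_to_world': array([[ 0.32740656, -0.51920889,  0.78944732,  1.25296828],
       [ 0.94488073,  0.17786086, -0.27489257, -0.19712179],
       [ 0.00231489,  0.83593519,  0.54882329,  0.52407332],
       [ 0.        ,  0.        ,  0.        ,  1.        ]])}
{'fx': 389.19564349691086, 'fy': 389.19564349691086, 'cx': 320.0549900806542, 'cy': 198.81128603084713, 'cam_to_world': array([[-0.00570931,  0.98286183, -0.18425534,  0.46048368],
       [-0.99997763, -0.00496941,  0.00447715,  0.04226527],
       [ 0.00348478,  0.18427678,  0.98286821,  0.82919357],
       [ 0.        ,  0.        ,  0.        ,  1.        ]])}
```

View pics/scene0.png

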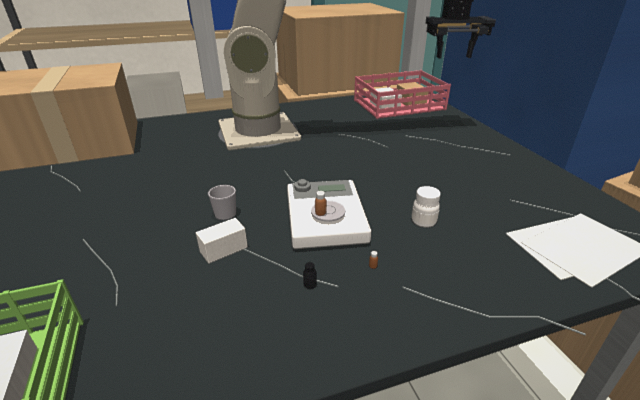

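View pics/top0.png

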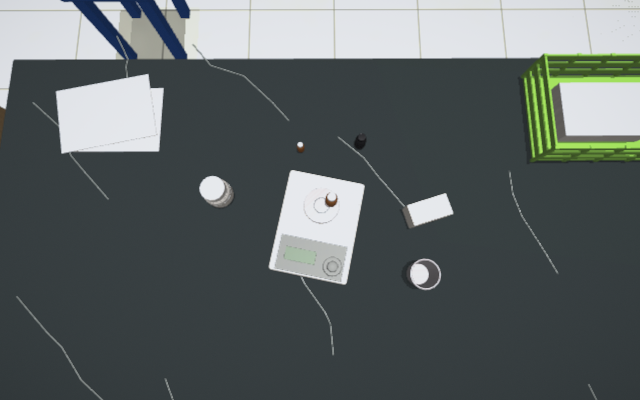

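```bash
cat > h.py <<'E'
from plant import *
import cv2, numpy as np
def ray(n,u,v):
    c=get_calibration(n);T=c["cam_to_world"]
    d=np.array([(u-c["cx"])/c["fx"],-(v-c["cy"])/c["fy"],-1.])
    return T[:3,3],T[:3,:3]@d
def onz(n,u,v,z):
    o,d=ray(n,u,v);return o+d*(z-o[2])/d[2]
def proj(n,p):
    c=get_calibration(n);T=c["cam_to_world"]
    q=T[:3,:3].T@(np.asarray(p)-T[:3,3]);return c["cx"]+c["fx"]*q[0]/-q[2],c["cy"]-c["fy"]*q[1]/-q[2]
def crop(f,x0,y0,x1,y1,k,name):
    cv2.imwrite(name,cv2.resize(f[y0:y1,x0:x1,::-1],None,fx=k,fy=k,interpolation=cv2.INTER_CUBIC))
E
python3 - <<'E'
from h import *
a=cv2.imread("pics/top0.png")[:,:,::-1];b=cv2.imread("pics/scene0.png")[:,:,::-1]
crop(a,260,160,380,290,4.6,"pics/topc.png");crop(b,270,160,390,260,6,"pics/scenec.png")
E
```

```text
(no output)
```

View pics/topc.png

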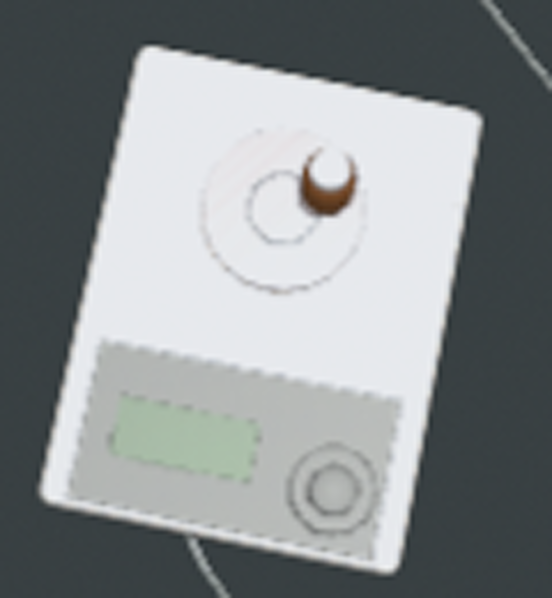

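View pics/scenec.png

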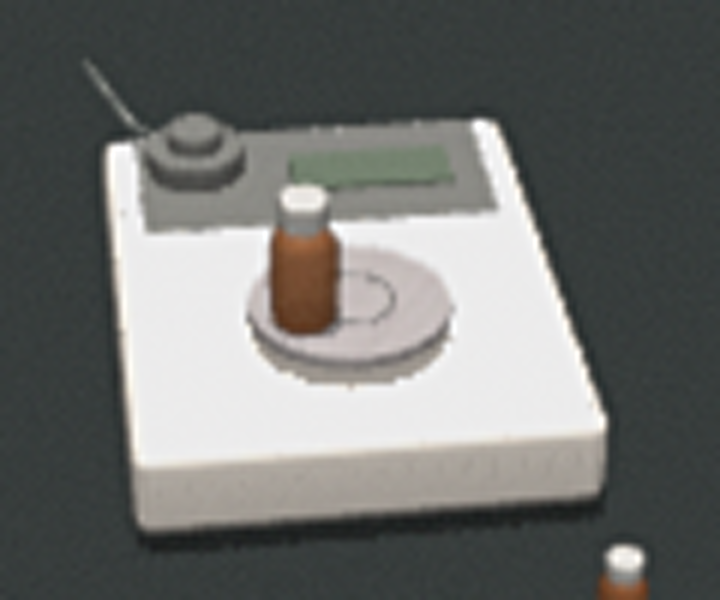

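```bash
cat > m.py <<'E'
from h import *
from scipy.optimize import least_squares
def amber(f,box):
    x0,y0,x1,y1=box
    h=cv2.cvtColor(np.ascontiguousarray(f),cv2.COLOR_RGB2HSV)
    m=((h[...,0]<20)&(h[...,1]>90)&(h[...,2]>30)).astype(np.uint8)
    k=np.zeros_like(m);k[y0:y1,x0:x1]=m[y0:y1,x0:x1]
    n,l,st,ce=cv2.connectedComponentsWithStats(k)
    i=1+np.argmax(st[1:,4]);return st[i],(l==i)
def vial(ft,fs):
    st,mt=amber(ft,(270,160,370,240));ss,ms=amber(fs,(280,180,380,250))
    # widths sub-pixel: weighted centre of columns over the lower rows
    cs=np.mean([np.mean(np.nonzero(ms[r])[0]) for r in range(ss[1]+4,ss[1]+ss[3]-2)])
    ct=np.mean([np.mean(np.nonzero(mt[r])[0]) for r in range(st[1]+2,st[1]+st[3]-1)])
    print("top",st,ct,"scene",ss,cs)
    z=.073
    r=least_squares(lambda p:[proj("top",[p[0],p[1],z])[0]-ct,proj("scene",[p[0],p[1],z])[0]-cs],[.46,.02])
    return r.x
E
python3 - <<'E'
from m import *
a=cv2.imread("pics/top0.png")[:,:,::-1];b=cv2.imread("pics/scene0.png")[:,:,::-1]
P=onz("top",260+284.5/4.6-.5,160+209.5/4.6-.5,.055)
print("pan top",P,"scene",onz("scene",270+350/6-.5,160+304/6-.5,.055), onz("scene",270+360/6-.5,160+298/6-.5,.055))
v=vial(a,b);print("vial",v, v-P[:2])
for n in("top","scene"):print(n,proj(n,[v[0],v[1],.055]),proj(n,[v[0],v[1],.105]))
K=onz("top",260+334.5/4.6-.5,160+490/4.6-.5,.06);K2=onz("scene",270+195/6-.5,160+132/6-.5,.06)
print("key",K,K2)
# case corners
cc=[onz("top",260+x/4.6-.5,160+y/4.6-.5,.042)[:2] for x,y in((142,45),(484,116),(397,573),(40,497))]
print(cc,np.mean(cc,0))
for n,(u,v_,z) in dict(jar=(213,188,.075),carton=(431,209,.05),cup=(425,274,.06),small=(300,146,.03),black=(361,141,.04)).items():print(n,onz("top",u,v_,z))
E
```

```text
pan top [0.59281167 0.03620298 0.055     ] scene [0.59512711 0.03507635 0.055     ] [0.59271616 0.03961724 0.055     ]
top [326 197  11   9  48] 330.5634920634921 scene [315 198  11  18 164] 320.1666666666667
vial [0.59581783 0.01811282] [ 0.00300616 -0.01809016]
top (np.float64(330.29589399685153), np.float64(203.53085999526098)) (np.float64(331.0709510662401), np.float64(198.9788663015252))
scene (np.float64(320.22061176161117), np.float64(211.82247375771382)) (np.float64(320.0675070496918), np.float64(191.18618999108728))
key [0.47135983 0.01583021 0.06      ] [0.47080112 0.01532961 0.06      ]
[array([0.67106869, 0.10027439]), array([ 0.63731062, -0.05406534]), array([ 0.43630635, -0.01125105]), array([0.46935006, 0.14272602])] [0.55350893 0.04442101]
jar [0.6247206  0.25067127 0.075     ]
carton [ 0.58438529 -0.18627551  0.05      ]
cup [ 0.45506868 -0.16422575  0.06      ]
small [0.72568854 0.08095244 0.03      ]
black [ 0.73286279 -0.048969    0.04      ]
```

```bash
python3 - <<'E'
from h import *
from scipy.spatial.transform import Rotation as R
s=observe();M=R.from_rotvec(s["eef_rot"]).as_matrix();print(M.round(3),s["t"])
print("cap top:",onz("top",260+330.5/4.6-.5,160+166/4.6-.5,.105),onz("scene",270+303/6-.5,160+200/6-.5,.105))
# ring in top crop: ellipse fit by extents
print("ring:",onz("top",260+283.5/4.6-.5,160+207.5/4.6-.5,.055))
print("vial@.601",proj("scene",[.601,.0185,.055]),proj("scene",[.601,.0185,.105]),proj("top",[.601,.0185,.105]))
E
```

```text
[[-0.     0.235  0.972]
 [-0.001  0.972 -0.235]
 [-1.    -0.001  0.   ]] 0.1
cap top: [0.60235859 0.01751624 0.105     ] [0.60177935 0.01599316 0.105     ]
ring: [0.59370402 0.03663611 0.055     ]
vial@.601 (np.float64(321.1903795549893), np.float64(213.1222154454693)) (np.float64(321.0696164325753), np.float64(192.42801718818342)) (np.float64(330.83687349798186), np.float64(196.29282126207497))
```

Candidates for the vial (top image): the amber vial on the pan at (331,200), a smaller amber one at (300,147), and a black one at (361,142). The crop shows the one on the pan is the larger amber one, so that is the one I'll use.

>>> move_arm(targets=[[[0,-20.8,25.3],[0,0,0],0],[[0,-20.8,25.3],[0,0,0],0],[[0,-20.8,25.3],[0,0,0],0],[[0,-20.8,25.3],[0,0,0],0],[[0,-20.8,25.3],[0,0,0],0],[[0,-20.8,25.3],[0,0,0],0],[[0,-20.8,25.3],[0,0,0],0],[[0,-20.8,25.3],[0,0,0],0],[[0,-20.8,25.3],[0,0,0],0],[[0,-20.8,25.3],[0,0,0],0],[[0,-20.8,25.3],[0,0,0],0],[[0,-20.8,25.3],[0,0,0],0]], grip_force=10)

```text
t: 1.1
tool_pos: [0.3837, 0.2921, 0.2224]
eef_rot: [0.186, 1.563, -0.186]
wrist_force: [0.7, 0.6, -0.3]
grip_width: 0.015
```

>>> move_arm(targets=[[[0,-20.8,25.3],[0,0,0],0],[[0,-20.8,25.3],[0,0,0],0],[[0,-20.8,25.3],[0,0,0],0],[[0,-20.8,25.3],[0,0,0],0],[[0,-20.8,25.3],[0,0,0],0],[[0,-20.8,25.3],[0,0,0],0],[[0,-20.8,25.3],[0,0,0],0],[[0,-20.8,25.3],[0,0,0],0],[[0,-20.8,25.3],[0,0,0],0],[[0,-20.8,25.3],[0,0,0],0],[[0,-20.8,25.3],[0,0,0],0],[[0,-20.8,25.3],[0,0,0],0]])

```text
t: 2.1
tool_pos: [0.6204, -0.0214, 0.2222]
eef_rot: [0.186, 1.563, -0.186]
wrist_force: [-0.2, 0.3, -0.4]
grip_width: 0.0004
```

>>> move_arm(targets=[[[0,0,0],[6.4,0,0],0],[[0,0,0],[6.4,0,0],0],[[0,0,0],[6.4,0,0],0],[[0,0,0],[6.4,0,0],0],[[0,0,0],[6.4,0,0],0],[[0,0,0],[6.4,0,0],0],[[0,0,0],[6.4,0,0],0],[[0,0,0],[6.4,0,0],0],[[0,0,0],[0,6,0],0],[[0,0,0],[0,6,0],0],[[0,0,0],[0,0,0],0],[[0,0,0],[0,0,0],0]])

```text
t: 3.1
tool_pos: [0.6197, -0.0225, 0.2216]
eef_rot: [0.994, 1.564, -0.809]
wrist_force: [0.4, -0.8, -0.2]
grip_width: 0.0005
```

```bash
cat >> h.py <<'E'
from scipy.spatial.transform import Rotation as R
def rot(s):return R.from_rotvec(s["eef_rot"]).as_matrix()
def need(p):
    s=observe();M=rot(s)
    print("t",round(s["t"],2),"pos",s["tool_pos"].round(4),"F",s["wrist_force"].round(2),"w",round(s["grip_width"],4));print(M.round(3))
    print("need mm (tool)",((M.T@(np.array(p)-s["tool_pos"]))*1e3).round(1))
E
python3 - <<'E'
from h import *
need([.620,-.0195,.0615]); need([.620,-.0195,.13])
E
```

```text
t 3.1 pos [ 0.6197 -0.0225  0.2216] F [ 0.37 -0.83 -0.2 ] w 0.0005
[[-0.089  0.906  0.413]
 [ 0.186  0.423 -0.887]
 [-0.978 -0.002 -0.207]]
need mm (tool) [157.1   1.9  30.5]
t 3.1 pos [ 0.6197 -0.0225  0.2216] F [ 0.37 -0.83 -0.2 ] w 0.0005
[[-0.089  0.906  0.413]
 [ 0.186  0.423 -0.887]
 [-0.978 -0.002 -0.207]]
need mm (tool) [90.1  1.7 16.4]
```

>>> move_arm(targets=[[[20,0.2,4],[0,0,0],0],[[20,0.2,4],[0,0,0],0],[[20,0.2,4],[0,0,0],0],[[20,0.2,4],[0,0,0],0],[[20,0.2,4],[0,0,0],0],[[17,0.2,3],[0,0,0],0],[[10,0.2,2],[0,0,0],0],[[10,0.2,2],[0,0,0],0],[[10,0.2,2],[0,0,0],0],[[8,0.1,1.5],[0,0,0],0],[[0,0,0],[0,0,0],0],[[0,0,0],[0,0,0],0]])

```text
t: 4.1
tool_pos: [0.6205, -0.0172, 0.0646]
eef_rot: [0.993, 1.566, -0.804]
wrist_force: [-0.1, -0.7, 0.4]
grip_width: 0.0007
```

```bash
python3 - <<'E'
from m import *
need([.620,-.0195,.0615])
f=grab_frame("scene");g=grab_frame("top")
crop(f,270,130,390,250,5,"pics/s1.png");crop(g,270,150,370,250,5,"pics/t1.png")
cv2.imwrite("pics/st1.png",np.hstack([cv2.imread("pics/s1.png")[:500,:400],cv2.imread("pics/t1.png")[:,:400]]))
E
```

```text
t 4.1 pos [ 0.6205 -0.0172  0.0646] F [-0.1  -0.66  0.36] w 0.0007
[[-0.089  0.905  0.417]
 [ 0.188  0.426 -0.885]
 [-0.978 -0.    -0.208]]
need mm (tool) [ 2.6 -1.4  2.5]
```

View pics/s1.png

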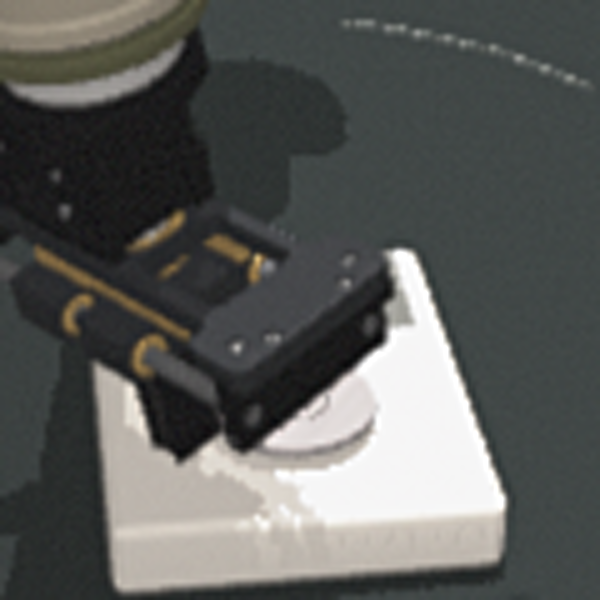

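View pics/t1.png

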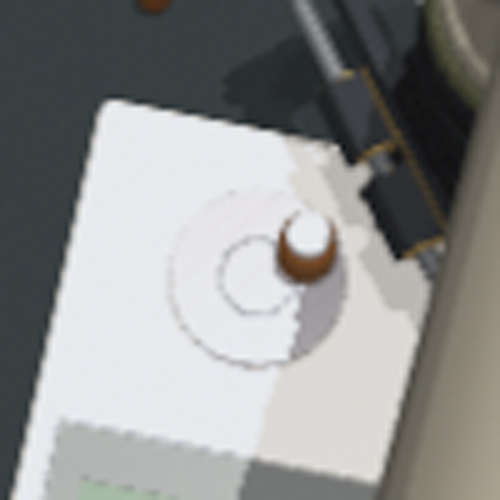

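```bash
python3 - <<'E'
from m import *
s=observe();M=rot(s);p=s["tool_pos"]
for n,x0,y0 in(("top",270,150),("scene",270,130)):
  for d in([0,0,0],[0,0,-9.5],[0,15,-9.5],[0,-15,-9.5],[-40,0,0],[-70,95,0],[-70,-95,0]):
    u,v=proj(n,p+M@(np.array(d)/1e3));print(n,d,((u+.5-x0)*5).round(),((v+.5-y0)*5).round())
E
```

```text
top [0, 0, 0] 392.0 204.0
top [0, 0, -9.5] 372.0 212.0
top [0, 15, -9.5] 355.0 179.0
top [0, -15, -9.5] 389.0 246.0
top [-40, 0, 0] 420.0 173.0
top [-70, 95, 0] 329.0 -74.0
top [-70, -95, 0] 560.0 381.0
scene [0, 0, 0] 189.0 440.0
scene [0, 0, -9.5] 206.0 427.0
scene [0, 15, -9.5] 232.0 442.0
scene [0, -15, -9.5] 181.0 412.0
scene [-40, 0, 0] 170.0 365.0
scene [-70, 95, 0] 337.0 407.0
scene [-70, -95, 0] -0.0 218.0
```

```bash
cat >> m.py <<'E'
def topvial(g,box=(270,150,370,250)):
    st,m=amber(g,box)
    # silhouette lower edge: body bottom near edge; width = 24 mm body
    rows,cols=np.nonzero(m)
    print("amber box",st,"colmean",cols.mean())
    # bottom of amber: sub-pixel not available; body ellipse bottom at z~.059, 12 mm toward camera (-image down)
    uc=cols.mean(); vb=rows.max()+.5
    p=onz("top",uc,vb,.0595)   # point on near lower edge
    return p+np.array([.0118,0,0])
E
python3 - <<'E'
from m import *
g=grab_frame("top");cv2.imwrite("pics/top1.png",g[:,:,::-1])
p=topvial(g);print("from base",p)
print("cap",onz("top",270+307.5/5-.5,150+233/5-.5,.105), "ring",onz("top",270+261/5-.5,150+276/5-.5,.055))
h=cv2.cvtColor(g,cv2.COLOR_RGB2GRAY)[150:250,270:370]
E
```

```text
amber box [326 197  11   9  49] colmean 330.59183673469386
from base [0.60281883 0.01770188 0.0595    ]
cap [0.60137081 0.01818668 0.105     ] ring [0.59351119 0.03548778 0.055     ]
```

```bash
python3 - <<'E'
from h import *
need([.6137,-.0067,.0615])
E
```

```text
t 4.25 pos [ 0.621  -0.0174  0.0654] F [ 0.16 -0.11  0.04] w 0.0004
[[-0.087  0.905  0.417]
 [ 0.188  0.426 -0.885]
 [-0.978  0.001 -0.207]]
need mm (tool) [  6.4  -2.  -11.7]
```

>>> move_arm(targets=[[[1.5,-0.6,-2],[0,0,0],0],[[1.5,-0.6,-2],[0,0,0],0],[[1.5,-0.6,-2],[0,0,0],0],[[1.5,-0.6,-2],[0,0,0],0],[[0,0,-2],[0,0,0],0],[[0,0,-1],[0,0,0],0],[[0,0,0],[0,0,0],0],[[0,0,0],[0,0,0],0]])

```text
t: 4.92
tool_pos: [0.6133, -0.0072, 0.0611]
eef_rot: [0.993, 1.566, -0.804]
wrist_force: [-0.8, -0.1, 0.9]
grip_width: 0.0005
```

```bash
python3 - <<'E'
from m import *
need([.6137,-.0067,.0615])
g=grab_frame("top");crop(g,290,160,370,230,8,"pics/t2.png");print(topvial(g));need([.6137,-.0067,.0615])
E
```

```text
t 4.92 pos [ 0.6133 -0.0072  0.0611] F [-0.8  -0.12  0.87] w 0.0005
[[-0.088  0.905  0.417]
 [ 0.188  0.426 -0.885]
 [-0.978  0.    -0.208]]
need mm (tool) [-0.3  0.6 -0.4]
amber box [326 197  11   9  49] colmean 330.59183673469386
[0.60281883 0.01770188 0.0595    ]
t 4.97 pos [ 0.6132 -0.0074  0.061 ] F [-0.09 -0.16  0.24] w 0.0005
[[-0.088  0.905  0.417]
 [ 0.188  0.426 -0.885]
 [-0.978  0.    -0.208]]
need mm (tool) [-0.4  0.7 -0.5]
```

View pics/t2.png

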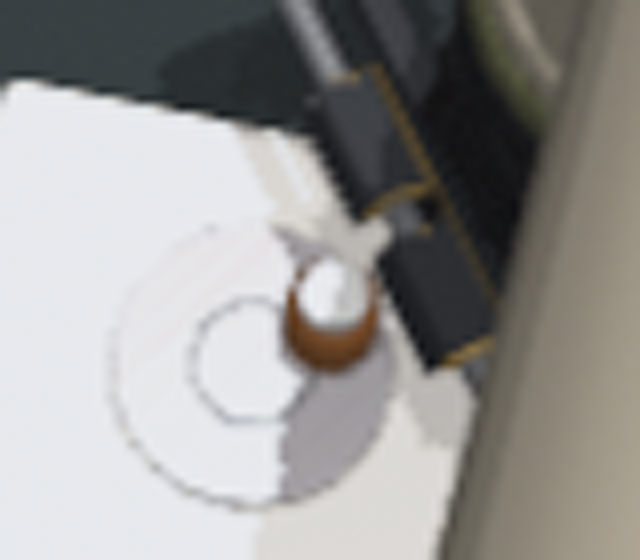

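```bash
python3 - <<'E'
from m import *
s=observe();M=rot(s);p=s["tool_pos"]
for n,x0,y0 in(("top",290,160),):
  for d in([0,0,0],[0,0,-9.5],[0,15,-9.5],[0,-15,-9.5],[-20,0,-9.5],[-40,0,0],[-60,0,0],[-70,50,-37],[-70,-50,-37]):
    u,v=proj(n,p+M@(np.array(d)/1e3));print(n,d,((u+.5-x0)*8).round(),((v+.5-y0)*8).round())
f=grab_frame("scene");crop(f,280,170,380,245,8,"pics/s2.png")
E
```

```text
top [0, 0, 0] 428.0 279.0
top [0, 0, -9.5] 395.0 294.0
top [0, 15, -9.5] 369.0 241.0
top [0, -15, -9.5] 421.0 347.0
top [-20, 0, -9.5] 414.0 271.0
top [-40, 0, 0] 469.0 233.0
top [-60, 0, 0] 491.0 208.0
top [-70, 50, -37] 267.0 62.0
top [-70, -50, -37] 460.0 451.0
```

View pics/s2.png

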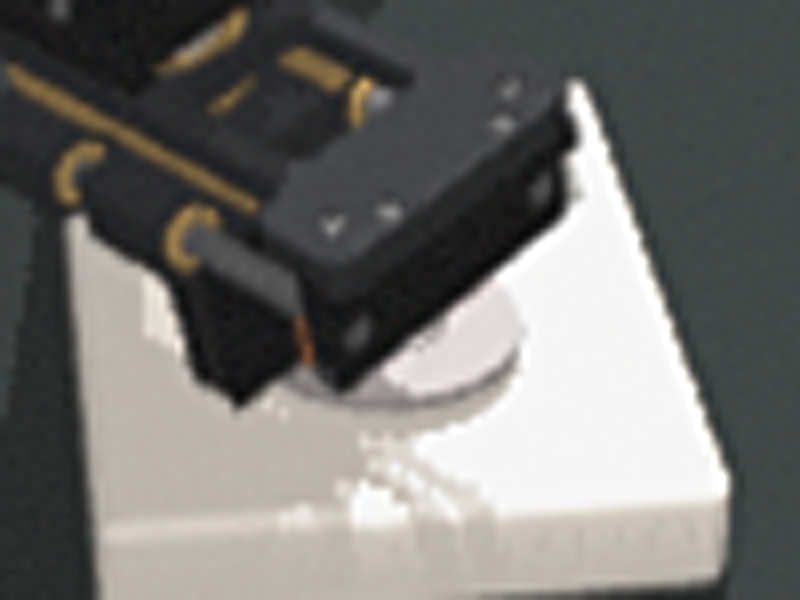

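>>> move_arm(targets=[[[0.2,0,-1],[0,0,0],0],[[0.2,0,-1],[0,0,0],0],[[0.2,0,-1],[0,0,0],0],[[0.2,0,-1],[0,0,0],0],[[0.2,0,-1],[0,0,0],0],[[0.2,0,-1],[0,0,0],0],[[0.2,0,-1],[0,0,0],0],[[0.2,0,-1],[0,0,0],0],[[0.2,0,-1],[0,0,0],0],[[0,0,0],[0,0,0],0]])

```text
t: 5.85
tool_pos: [0.6092, 0.0013, 0.0611]
eef_rot: [0.993, 1.566, -0.804]
wrist_force: [0.2, -0.8, 1.1]
grip_width: 0.0005
```

```bash
python3 - <<'E'
from m import *
need([.5935,.036,.0615])
g=grab_frame("top");crop(g,290,160,370,230,8,"pics/t3.png");print(topvial(g))
E
```

```text
t 5.85 pos [0.6092 0.0013 0.0611] F [ 0.23 -0.78  1.07] w 0.0005
[[-0.089  0.904  0.417]
 [ 0.188  0.427 -0.885]
 [-0.978  0.    -0.208]]
need mm (tool) [  7.5   0.6 -37.3]
amber box [324 198  11   9  50] colmean 328.7
[0.60080509 0.02151682 0.0595    ]
```

View pics/t3.png

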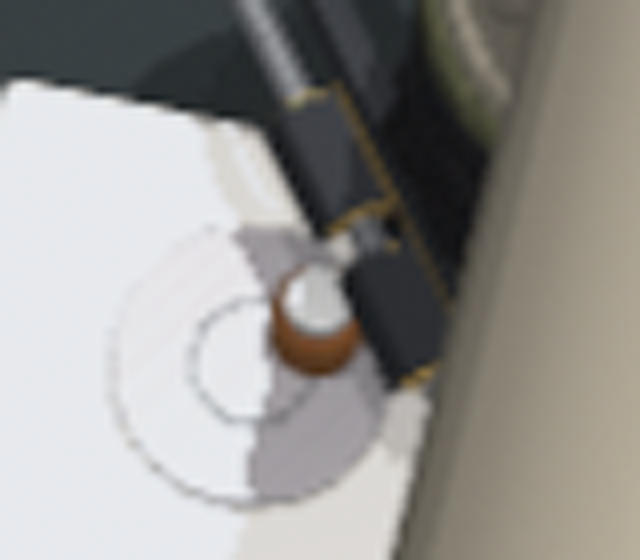

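>>> move_arm(targets=[[[0.2,0,-1],[0,0,0],0],[[0.2,0,-1],[0,0,0],0],[[0.2,0,-1],[0,0,0],0],[[0.2,0,-1],[0,0,0],0],[[0.2,0,-1],[0,0,0],0],[[0.2,0,-1],[0,0,0],0],[[0.2,0,-1],[0,0,0],0],[[0.2,0,-1],[0,0,0],0],[[0,0,0],[0,0,0],0]])

```text
t: 6.65
tool_pos: [0.6057, 0.0087, 0.0612]
eef_rot: [0.993, 1.566, -0.804]
wrist_force: [-0.2, 0.2, 0.7]
grip_width: 0.0006
```

```bash
python3 - <<'E'
from m import *
need([.5935,.036,.0615])
g=grab_frame("top");crop(g,290,160,370,230,8,"pics/t4.png");print(topvial(g))
E
```

```text
t 6.65 pos [0.6057 0.0087 0.0612] F [-0.22  0.23  0.68] w 0.0006
[[-0.089  0.904  0.417]
 [ 0.188  0.427 -0.885]
 [-0.978  0.    -0.208]]
need mm (tool) [  6.    0.6 -29.3]
amber box [321 201  10   8  43] colmean 325.3255813953488
[0.5967794  0.02831564 0.0595    ]
```

View pics/t4.png

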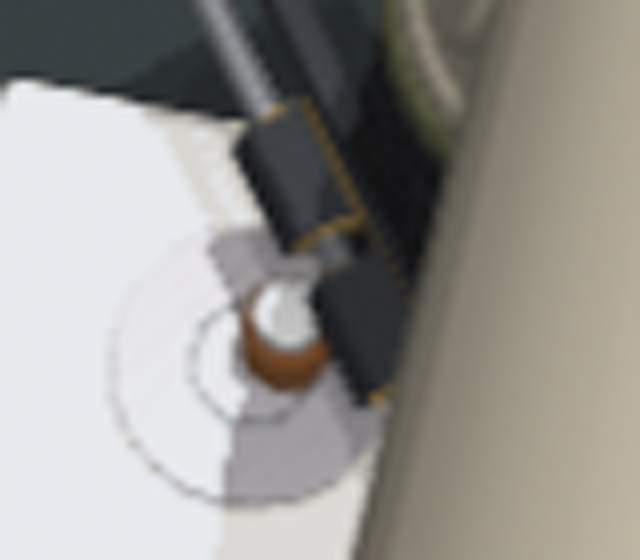

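>>> move_arm(targets=[[[0.2,0,-1],[0,0,0],0],[[0.2,0,-1],[0,0,0],0],[[0.2,0,-1],[0,0,0],0],[[0.2,0,-1],[0,0,0],0],[[0.2,0,-1],[0,0,0],0],[[0.2,0,-1],[0,0,0],0],[[0.2,0,-1],[0,0,0],0],[[0,0,0],[0,0,0],0]])

```text
t: 7.37
tool_pos: [0.6026, 0.0151, 0.0613]
eef_rot: [0.993, 1.566, -0.804]
wrist_force: [-0.1, -0.2, 0.6]
grip_width: 0.0004
```

```bash
python3 - <<'E'
from m import *
need([.5935,.036,.0615])
g=grab_frame("top");crop(g,290,160,370,230,8,"pics/t5.png");print(topvial(g))
E
```

```text
t 7.37 pos [0.6026 0.0151 0.0613] F [-0.09 -0.24  0.6 ] w 0.0004
[[-0.089  0.904  0.417]
 [ 0.188  0.427 -0.885]
 [-0.978  0.    -0.208]]
need mm (tool) [  4.5   0.6 -22.3]
amber box [317 200  11  10  46] colmean 321.45652173913044
[0.59479205 0.03607783 0.0595    ]
```

View pics/t5.png

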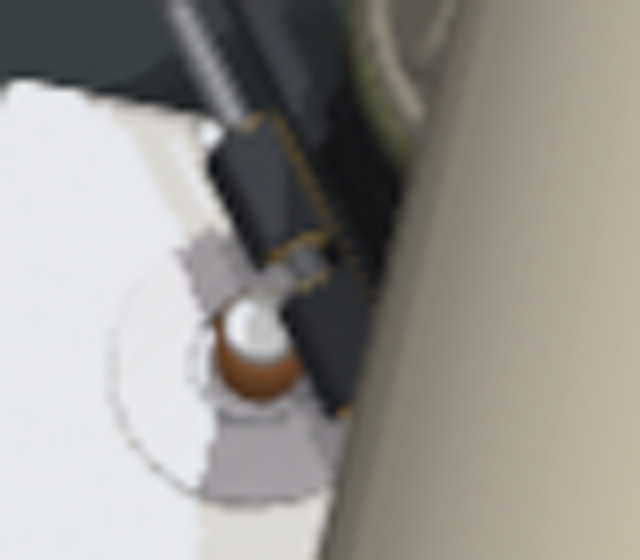

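>>> move_arm(targets=[[[-0.4,0,2],[0,0,0],0],[[-0.8,0,4],[0,0,0],0],[[-1.6,0,8],[0,0,0],0],[[-2,0,10],[0,0,0],0],[[-2,0,10],[0,0,0],0],[[-2,0,10],[0,0,0],0],[[-2,0,10],[0,0,0],0],[[-20,0,0],[0,0,0],0],[[-30,0,0],[0,0,0],0],[[-30,0,10],[0,0,0],0],[[-30,0,20],[0,0,0],0],[[0,0,0],[0,0,0],0]])

```text
t: 8.42
tool_pos: [0.6511, -0.0889, 0.1674]
eef_rot: [0.996, 1.555, -0.806]
wrist_force: [0.3, -1.3, 0.3]
grip_width: 0.0005
```

```bash
python3 - <<'E'
from m import *
need([.4711,.0156,.10])
g=grab_frame("top");crop(g,290,160,370,230,8,"pics/t6.png");print(topvial(g))
f=grab_frame("scene");crop(f,280,170,380,245,8,"pics/s6.png")
E
```

```text
t 8.42 pos [ 0.6511 -0.0889  0.1674] F [ 0.32 -1.35  0.34] w 0.0005
[[-0.08   0.907  0.414]
 [ 0.184  0.422 -0.888]
 [-0.98   0.005 -0.201]]
need mm (tool) [  99.8 -119.5 -153.8]
amber box [317 200  11  10  47] colmean 321.74468085106383
[0.59478908 0.03550098 0.0595    ]
```

View pics/t6.png

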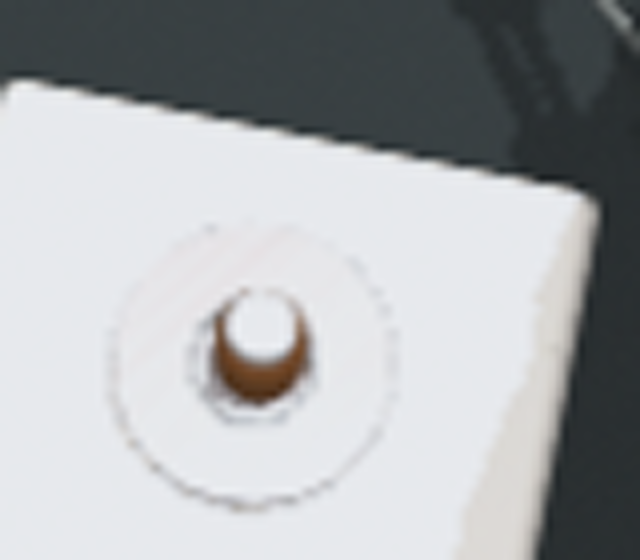

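View pics/s6.png

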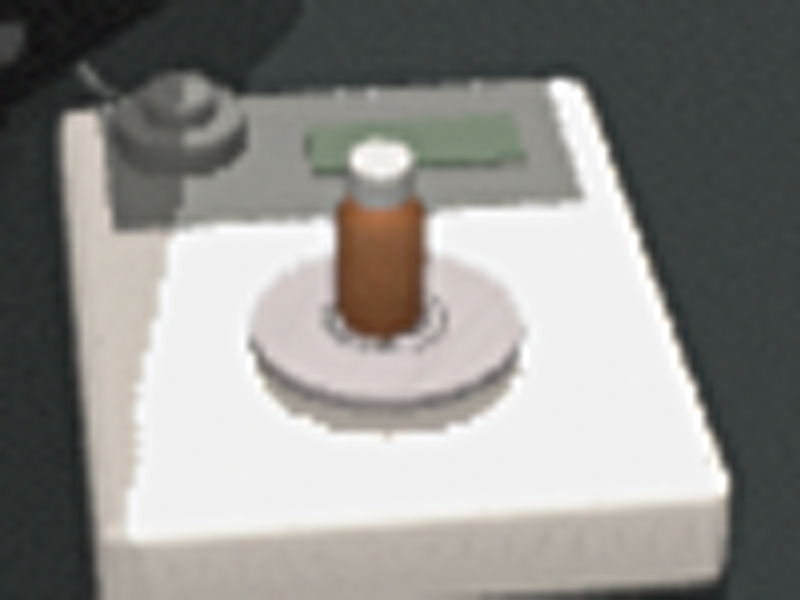

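The vial stands upright inside the circle: the ring shows around it in both views, and its centre is about 1–2 mm off. Next is the tare key.

>>> move_arm(targets=[[[0,0,0],[0,-6,0],0],[[0,0,0],[0,-6,0],0],[[0,0,0],[-6.4,0,0],0],[[0,0,0],[-6.4,0,0],0],[[0,0,0],[-6.4,0,0],0],[[0,0,0],[-6.4,0,0],0],[[0,0,0],[-6.4,0,0],0],[[0,0,0],[-6.4,0,0],0],[[0,0,0],[-6.4,0,0],0],[[0,0,0],[-6.4,0,0],0],[[0,0,0],[0,0,0],0]])

```text
t: 9.43
tool_pos: [0.6477, -0.0813, 0.1605]
eef_rot: [0.181, 1.566, -0.181]
wrist_force: [-0.0, 0.5, 0.0]
grip_width: 0.0005
```

```bash
python3 - <<'E'
from m import *
need([.4711,.0156,.12])
o1,d1=ray("top",260+334.5/4.6-.5,160+490/4.6-.5);o2,d2=ray("scene",270+195/6-.5,160+130/6-.5)
A=np.c_[d1,-d2];t=np.linalg.lstsq(A,o2-o1,rcond=None)[0];print(o1+t[0]*d1,o2+t[1]*d2)
# nominal from pan centre + case axes
ax=np.array([-.205,.045])
P=np.array([.5935,.036]);cc=np.array([[.67107,.10027],[.63731,-.05407],[.43631,-.01125],[.46935,.14273]])
ex=(cc[0]+cc[1]-cc[2]-cc[3]);ex/=np.linalg.norm(ex);ey=np.array([-ex[1],ex[0]]);print("nominal",P-.115*ex-.045*ey,ex)
E
```

```text
t 9.43 pos [ 0.6477 -0.0813  0.1605] F [-0.04  0.49  0.  ] w 0.0005
[[-0.002  0.228  0.974]
 [ 0.001  0.974 -0.228]
 [-1.     0.    -0.002]]
need mm (tool) [  40.9   54.  -194. ]
[0.47134457 0.0158673  0.06107923] [0.4711682  0.01525824 0.06109766]
nominal [0.47167236 0.01580034] [ 0.97830579 -0.20716607]
```

>>> move_arm(targets=[[[0,6.75,-24.2],[0,0,0],0],[[0,6.75,-24.2],[0,0,0],0],[[0,6.75,-24.2],[0,0,0],0],[[0,6.75,-24.2],[0,0,0],0],[[0,6.75,-24.2],[0,0,0],0],[[0,6.75,-24.2],[0,0,0],0],[[0,6.75,-24.2],[0,0,0],0],[[0,6.75,-24.2],[0,0,0],0],[[20,0,0],[0,0,0],0],[[20,0,0],[0,0,0],0],[[20,0,0],[0,0,0],0],[[15,0,0],[0,0,0],0]])

```text
t: 10.43
tool_pos: [0.4716, 0.0163, 0.0849]
eef_rot: [0.188, 1.565, -0.188]
wrist_force: [-0.1, -0.7, 0.4]
grip_width: 0.0005
```

>>> move_arm(targets=[[[0,0,0],[0,0,0],0],[[0,0,0],[0,0,0],0]])

```text
t: 10.6
tool_pos: [0.472, 0.0158, 0.0863]
eef_rot: [0.187, 1.565, -0.188]
wrist_force: [0.5, -0.3, 1.0]
grip_width: 0.0006
```

```bash
python3 - <<'E'
from m import *
need([.4714,.0157,.061])
f=grab_frame("scene");crop(f,280,150,380,225,8,"pics/s7.png")
E
```

```text
t 10.6 pos [0.472  0.0158 0.0863] F [ 0.49 -0.29  0.96] w 0.0006
[[-0.002  0.237  0.972]
 [-0.001  0.972 -0.237]
 [-1.    -0.001 -0.002]]
need mm (tool) [25.3 -0.2 -0.5]
```

View pics/s7.png

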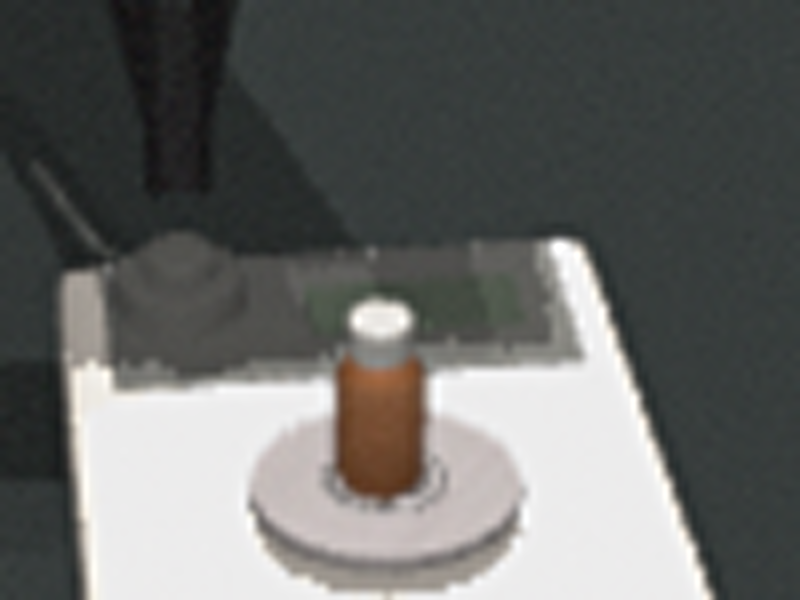

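>>> move_arm(targets=[[[6,0,0],[0,0,0],0],[[6,0,0],[0,0,0],0],[[6,0,0],[0,0,0],0],[[2,0,0],[0,0,0],0],[[0,0,0],[0,0,0],0],[[0,0,0],[0,0,0],0]])

```text
t: 11.15
tool_pos: [0.4729, 0.0156, 0.0669]
eef_rot: [0.186, 1.563, -0.186]
wrist_force: [0.5, 0.3, 0.4]
grip_width: 0.0006
```

>>> move_arm(targets=[[[1,0,0],[0,0,0],0],[[1,0,0],[0,0,0],0],[[1,0,0],[0,0,0],0],[[0,0,0],[0,0,0],0]])

```text
t: 11.48
tool_pos: [0.4729, 0.0157, 0.0639]
eef_rot: [0.186, 1.563, -0.186]
wrist_force: [0.1, 0.2, 0.4]
grip_width: 0.0003
```

>>> move_arm(targets=[[[1,0,0],[0,0,0],0],[[1,0,0],[0,0,0],0],[[0,0,0],[0,0,0],0]])

```text
t: 11.73
tool_pos: [0.473, 0.0157, 0.0619]
eef_rot: [0.186, 1.563, -0.186]
wrist_force: [0.6, -0.1, 1.3]
grip_width: 0.0003
```

>>> move_arm(targets=[[[1,0,0],[0,0,0],0],[[1,0,0],[0,0,0],0],[[0,0,0],[0,0,0],0]])

```text
t: 11.98
tool_pos: [0.473, 0.0157, 0.0599]
eef_rot: [0.186, 1.563, -0.186]
wrist_force: [0.4, 0.0, 1.3]
grip_width: 0.0007
```

>>> move_arm(targets=[[[1,0,0],[0,0,0],0],[[1,0,0],[0,0,0],0],[[0,0,0],[0,0,0],0]])

```text
t: 12.23
tool_pos: [0.4731, 0.0157, 0.0584]
eef_rot: [0.186, 1.563, -0.186]
wrist_force: [-1.8, 0.3, 6.9]
grip_width: 0.0005
```

>>> move_arm(targets=[[[0.7,0,0],[0,0,0],0],[[0,0,0],[0,0,0],0]])

```text
t: 12.4
tool_pos: [0.4731, 0.0157, 0.0582]
eef_rot: [0.187, 1.563, -0.185]
wrist_force: [-5.4, -0.6, 16.7]
grip_width: 0.0003
```

```bash
python3 - <<'E'
from m import *
need([.4714,.0157,.061])
f=grab_frame("scene");crop(f,280,150,380,225,8,"pics/s8.png")
E
```

```text
t 12.4 pos [0.4731 0.0157 0.0582] F [-5.39 -0.63 16.74] w 0.0003
[[ 0.     0.235  0.972]
 [ 0.001  0.972 -0.235]
 [-1.     0.001 -0.   ]]
need mm (tool) [-2.8 -0.4 -1.7]
```

View pics/s8.png

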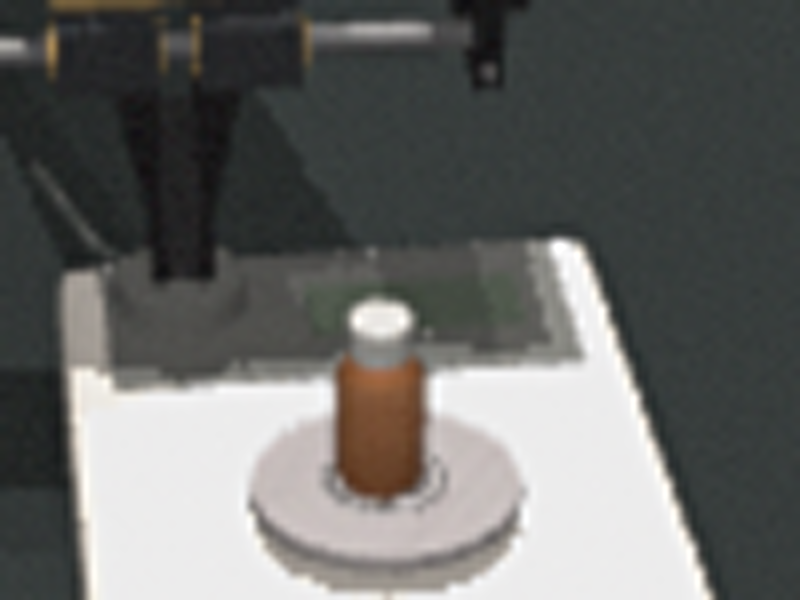

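>>> move_arm(targets=[[[-0.9,0,0],[0,0,0],0],[[0,0,0],[0,0,0],0]])

```text
t: 12.62
tool_pos: [0.4731, 0.0157, 0.0585]
eef_rot: [0.186, 1.562, -0.186]
wrist_force: [-1.7, -0.1, 5.1]
grip_width: 0.0003
```

>>> move_arm(targets=[[[-0.5,0,0],[0,0,0],0],[[0,0,0],[0,0,0],0]])

```text
t: 12.78
tool_pos: [0.473, 0.0157, 0.0587]
eef_rot: [0.186, 1.563, -0.186]
wrist_force: [-0.4, -0.7, 1.2]
grip_width: 0.0005
```

>>> move_arm(targets=[[[-0.5,0,0],[0,0,0],0],[[0,0,0],[0,0,0],0]])

```text
t: 12.95
tool_pos: [0.473, 0.0157, 0.0592]
eef_rot: [0.186, 1.563, -0.186]
wrist_force: [0.5, 0.9, 2.9]
grip_width: 0.0009
```

>>> move_arm(targets=[[[-1,0,0],[0,0,0],0],[[0,0,0],[0,0,0],0]])

```text
t: 13.12
tool_pos: [0.473, 0.0157, 0.0603]
eef_rot: [0.186, 1.563, -0.186]
wrist_force: [0.3, -0.5, 2.2]
grip_width: 0.0002
```

>>> move_arm(targets=[[[-1,0,0],[0,0,0],0],[[0,0,0],[0,0,0],0]])

```text
t: 13.28
tool_pos: [0.473, 0.0157, 0.0613]
eef_rot: [0.186, 1.563, -0.186]
wrist_force: [0.9, -0.6, 1.7]
grip_width: 0.0003
```

>>> move_arm(targets=[[[-1,0,0],[0,0,0],0],[[0,0,0],[0,0,0],0]])

```text
t: 13.45
tool_pos: [0.4729, 0.0157, 0.0622]
eef_rot: [0.186, 1.563, -0.186]
wrist_force: [0.2, 0.1, 1.6]
grip_width: 0.0004
```

>>> move_arm(targets=[[[-1,0,0],[0,0,0],0],[[0,0,0],[0,0,0],0]])

```text
t: 13.62
tool_pos: [0.4727, 0.0156, 0.0631]
eef_rot: [0.186, 1.563, -0.186]
wrist_force: [0.3, 0.0, -0.0]
grip_width: 0.0004
```

Force was felt from about 0.0622 m down to a hard stop at 0.0583 m, which is about the full 4 mm of travel. I'll lift clear and check.

>>> move_arm(targets=[[[-10,0,0],[0,0,0],0],[[-20,0,0],[0,0,0],0],[[-30,0,0],[0,0,0],0],[[-30,0,0],[0,0,0],0],[[-30,0,-5],[0,0,0],0],[[-20,0,-10],[0,0,0],0],[[0,0,-10],[0,0,0],0],[[0,0,0],[0,0,0],0],[[0,0,0],[0,0,0],0]])

```text
t: 14.37
tool_pos: [0.4482, 0.0216, 0.203]
eef_rot: [0.186, 1.563, -0.185]
wrist_force: [0.5, 0.9, -0.6]
grip_width: 0.0004
```

```bash
python3 - <<'E'
from m import *
need([.4714,.0157,.061])
f=grab_frame("scene");g=grab_frame("top");cv2.imwrite("pics/sf.png",f[:,:,::-1]);crop(f,280,170,380,245,8,"pics/s9.png")
crop(g,290,160,370,230,8,"pics/t9.png");print(topvial(g))
E
```

```text
t 14.37 pos [0.4482 0.0216 0.203 ] F [ 0.54  0.93 -0.55] w 0.0004
[[-0.     0.234  0.972]
 [ 0.001  0.972 -0.234]
 [-1.     0.001 -0.   ]]
need mm (tool) [142.   -0.4  23.9]
amber box [317 200  11  10  47] colmean 321.74468085106383
[0.59478908 0.03550098 0.0595    ]
```

View pics/sf.png

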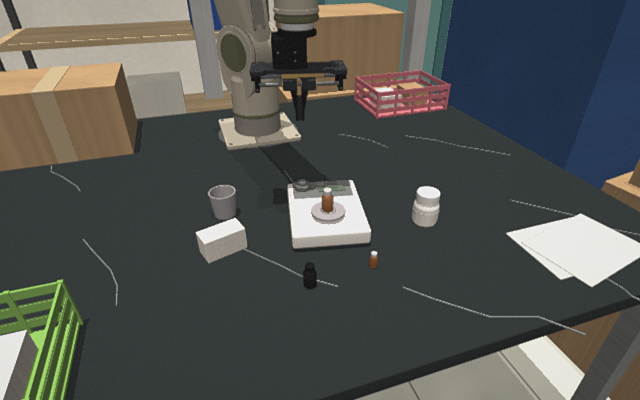

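View pics/s9.png

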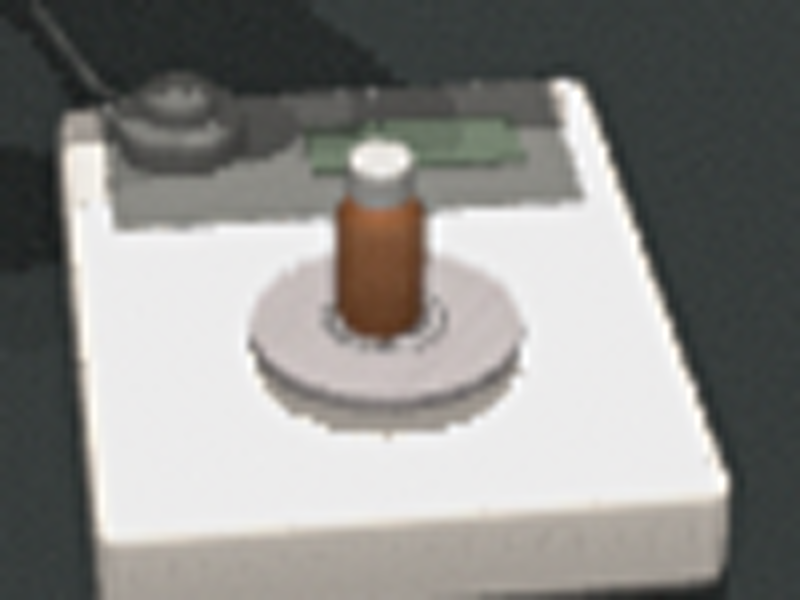

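The vial stands upright in the ring, the key is back up, and the jar (426,207), carton (222,240) and cup (223,202) have not moved.

```bash
python3 -c "
from plant import *
print(sign_off())"
```

```text
the job is handed in; nothing more can be done
None
```

The vial now stands upright inside the engraved circle, and the tare key has been pressed fully down and released. I handed the job in at about 14.5 s.

- **Vial:** I pushed the larger amber vial about 19 mm with the closed fingertip, tilted so that only its tip touched, about 8 mm above the pan. I made three slow pushes and checked the top camera after each. The last pictures put its centre about 1–2 mm from the pan's centre, and about 6 mm was allowed. It had not shifted between the check before the key press and the one after.
- **Tare key:** I pressed it straight down. Force on the fingertip began at a height of about 0.062 m and reached a hard stop at 0.058 m, which matches the full 4 mm of travel. The force peaked at about 17 N, more than the 3 N the key needs. The key looked raised again in the last picture.
- **Disagreement:** My first estimate of the vial's position, from image columns in the two views, was about 6 mm off in x compared with its cap and base. I used the cap and base, and the pushes agreed with them.
- **Other objects:** The jar, carton, cup and the two look-alike vials appear unmoved in the last picture; I judged that by eye.

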